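# Rebuild the bench dust filter stack

### The arm

A 6-joint arm with a two-finger parallel gripper is mounted at the origin on the work surface. World frame = base frame: x ahead of the robot, y to its left, z up, the work surface at z = 0. Lengths are in m, angles in rad, forces in N, time in s.
With the tool pointing down it reaches from about 0.4 to 0.825 m from the base axis. Payload 7 kg.
Tool frame: the origin (TCP) lies on the centre line of the jaws, within the pads' length; the fingertips stand 11 mm ahead of it and the grasp point (between the pads) lies 8 mm behind it; z points along the fingers, y is the direction in which the jaws open and shut (so a half turn about z gives the same grasp; the last joint's range is limited). The gripper opens to 88 mm and grips with 3 to 60 N. Pads are 19 mm wide; open, the fingers measure 130 mm over their backs; the gripper's body (78 mm by 193 mm) begins 47 mm behind the grasp point.
Start: joints at [-0.844, 0.359, 0.012, 0, -1.224, -0.288], TCP at [0.287, -0.611, 0.238] pointing down, gripper open.
Joint ranges: [-3.07, 3.07], [-1.43, 2.12], [-1.02, 1.25], [-3.03, 1.67], [-3.05, -0], [-3.03, 3.03]. Speed limits (rad/s): [2.39, 2.39, 3.01, 3.14, 3.14, 3.14].

### API

Orientations are given as [roll, pitch, yaw] about the fixed x, y, z axes, in that order (R = Rz(yaw) Ry(pitch) Rx(roll)).
In Python, from station import * gives the robot as it stands.
- The arm moves only by the tool play_rows, never from a script. Its argument "targets" is a list of rows, each a list of 7 numbers: the turn, a rotation vector about the world's x, y, z in rad, then the shift along the world's x, y, z in m, then the opening, from 0 (shut) to 1 (fully open). A call has 1 to 12 rows; each row shifts and turns the pose as measured when the row begins; what a row does not reach is not made up. A row lasts 1/8 s, in which the tool goes at most 62.5 mm and 10.7 degrees, less where a joint would pass 70% of its speed; a pose out of reach is approached as far as the arm can. A call is refused whole if a number of a shift passes 0.0625 or a number of a turn 0.188, either way. A call with a gripper value outside its range is refused whole. The fingers move at their own pace and stop on an object; "grip_force" is the grip in N (left out, the last holds). Time passes only in rows, so rows that do not move let the fingers close. It gives the time, the measured TCP pose, the force and the opening at its end, in the units of the state.
- get_state(): the state, without advancing time (a new reading comes with each control period).
- grab_frame(name): name is "scene" or "side" or "wrist"; returns (picture, depth): 400x640x3 uint8, blue, green, red; 400x640 float32, m along the optical axis (not along the pixel's ray), 0 where there is no reading.
- camera_params(name): a dict with "camera_matrix" (3x3 intrinsics, pixels), "extrinsics" (4x4, takes a point from world to camera coordinates); the wrist camera has in their place "hand_eye" (4x4, takes a point from camera to tool coordinates, whose origin is the TCP and whose axes are the flange's). Camera axes: x right, y up, looking along -z (the intrinsics and any distortion apply to the point x, -y, -z); pixel columns grow to the right and rows downward; lengths in m; the calibration is good to about 2 mm. A picture is of the moment at which its call begins: read the wrist's pose just before it. camera_params takes no time and is no camera call.
- job_done(): hands the job in, once; it reports no verdict.
The state is a dict: "t": time; "q": joint angles; "qd": joint speeds; "joint_efforts": joint torques, N m; "eef_pos": TCP position; "ee_rot": TCP orientation; "force": force on the tool from outside, world axes, zero at the start; "moment": the same for the moment, N m; "width": finger opening in m.
Only numpy, scipy, OpenCV 4.12 (cv2) and the standard library are available. Lean on these libraries where they do the work, as an engineer would, in place of code of your own. Each camera call takes 0.05 s, during which the arm holds its last target.

### The job

Rebuild the dust filter on the green chip box: put the yellow separator stage into the box's dark metal collar and turn it clockwise about a quarter turn until it drops fully home, then lock the blue filter cap onto the top of the separator in the same way. Both must end flush with no gap, upright and released; leave the glue bottle, push stick, wood offcut and screwdriver where they are.

Things in the scene. Friction and masses are not known exactly. Their poses are not given: they have to be found in the camera images.
- port: Green chip box with bare metal lid, fixed to the bench, 150 x 150 x 55 mm high. Origin: centre of its underside, z up. On the lid, on the box's axis, stands a dark steel collar, an octagon 72 mm across, 28 mm high. The collar is clamped at an unknown angle: its entry gaps (white dots) point along the box's +x and -x give or take 30 degrees, not tracked: feel for them, pressing 3 to 8 N and turning.
- port_rim (a point): Centre of the collar's rim, 83 mm above the bench. Bayonet socket, 44 mm bore, 2 mm radial clearance: two opposite gaps in a 5 mm lip. A part's shoulder stands 18 mm above the rim with its lugs on the lip; 6 mm once through the gaps (10 degrees play), on a ledge; then about 90 degrees clockwise from above to a hard stop (red dots), where it drops into pockets: 0 mm, flush, locked. Never anticlockwise.
- separator_center (a point): Centre of the yellow separator, loose, upright, 94 mm high, 0.25 to 0.42 kg. Site 47 mm above its foot, z up. Foot: 40 mm spigot, 24 mm long, its last 6 mm tapered to 32 mm; above the taper two lugs along the part's +x and -x, 10 mm wide, 5 high, reaching 25 mm from the axis. Shoulder 24 mm up; above it an octagon 62 mm across flats, flats facing x, y and diagonals. Home: 106 mm above the bench.
- separator_rim (a point): Centre of the separator's black top rim, 94 mm above its foot, axes as the separator's. Bayonet socket for the cap, with the same measures and action as the collar's: gaps exactly along this +x and -x (white dots), lock a quarter turn clockwise (red dots). Once home the separator no longer turns, but has a few degrees and 2 mm of play.
- cap_center (a point): Centre of the blue filter cap with white vents, loose, upright, 102 mm high, 0.20 to 0.34 kg. Site 51 mm above its foot, z up. Foot, lugs (along its +x and -x, under two white dots) and octagon as the separator's: octagon 24 to 94 mm above the foot, 62 mm across flats facing x, y and the diagonals; then a round black lid 58 mm wide, 8 mm high. When home, 74 mm above the separator's centre.
- glue: White glue bottle, 56 mm in diameter, 150 mm high, loose; origin at the centre of its underside. Leave it.
- push_stick: Orange push stick lying flat, about 240 mm long, 12 mm thick; origin in its middle at the bench. Leave it.
- offcut: Pine offcut 70 x 130 x 38 mm, loose; origin at the centre of its underside. Leave it.
- driver: Screwdriver 200 mm long lying on the bench beyond the box, handle about 30 mm thick at most. Leave it.
Not all that is in view belongs to the job. Of the things that look like the part that bears cap_center, take the one that is nearest to the robot's base at the start.

How it is judged:
By the outcome, as a careful person would: the job done as asked, in the order asked, and still so for the second after the job is handed in, with the robot touching nothing.
It also fails if it takes over 72 s, if anything falls off the work surface, if the arm or the gripper's body presses on something with over 40 N, if the wrist force passes 120 N, or if a joint passes its speed limit or range.

## Working session

There is one attempt and no reset: what is moved stays moved. The work goes in short steps, Python scripts to look and compute and a tool call to move; the robot and the scene stay as the last step left them, time stands still between calls to the robot, and variables do not carry over. Pictures are saved under pics/ and viewed, and the job is handed in when it is done.

Besides the shell and the picture viewer there is one more tool, called as name(argument=value, ...), one argument or row to a line, values as JSON. play_rows: Moves the arm, as the interface text tells. Its arguments: {"type":"object","properties":{"targets":{"type":"array","items":{"type":"array","items":{"type":"number"}}},"grip_force":{"type":"number"}},"required":["targets"]}

```bash
ls; mkdir -p pics; python3 - <<'E'
from station import *
import cv2,numpy as np
s=get_state();print(s)
for n in("scene","side","wrist"):
    im,d=grab_frame(n);cv2.imwrite(f"pics/{n}0.png",im);np.save(f"pics/{n}0.npy",d)
    print(n,camera_params(n))
E
```

```text
pics
{'t': 0.0, 'q': array([-8.43924358e-01,  3.59375311e-01,  1.10649488e-02, -3.56942301e-04,
       -1.22410141e+00, -2.88109765e-01]), 'qd': array([-0.00096213, -0.00016606, -0.00167779, -0.00148978, -0.00076957,
        0.00156369]), 'joint_efforts': array([-6.93799320e-04, -5.82724464e+01,  2.93061680e+01,  6.99759990e+00,
        6.99918033e-03, -1.43747975e-04]), 'eef_pos': array([ 0.28653746, -0.61064285,  0.23663159]), 'ee_rot': array([ 3.13994844e+00, -1.37339679e-04, -2.70295189e+00]), 'force': array([-0.33813785,  0.09645275,  0.36833291]), 'moment': array([-0.04029135, -0.01345411,  0.02437286]), 'width': 0.08791732180622847}
scene {'camera_matrix': array([[457.58027996,   0.        , 319.11010103],
       [  0.        , 457.58027996, 202.56747867],
       [  0.        ,   0.        ,   1.        ]]), 'extrinsics': array([[ 0.55163727,  0.83401063, -0.01107249, -0.31731913],
       [-0.71320039,  0.47853023,  0.51220507,  0.43112846],
       [ 0.43248299, -0.2746545 ,  0.85879181, -1.68155993],
       [ 0.        ,  0.        ,  0.        ,  1.        ]])}
side {'camera
[... 257 characters left out ...]
83, -0.51721322,  0.77741762, -0.29662353],
       [-0.43946593,  0.64128999,  0.6289808 , -0.91381147],
       [ 0.        ,  0.        ,  0.        ,  1.        ]])}
wrist {'camera_matrix': array([[317.51300672,   0.        , 318.1369336 ],
       [  0.        , 317.51300672, 195.2694493 ],
       [  0.        ,   0.        ,   1.        ]]), 'hand_eye': array([[ 6.63530385e-04,  9.51223342e-01,  3.08502371e-01,
         8.58042390e-02],
       [ 9.99999413e-01, -3.66999661e-04, -1.01921859e-03,
         1.19974746e-03],
       [-8.56284249e-04,  3.08502866e-01, -9.51223028e-01,
        -1.47890813e-01],
       [ 0.00000000e+00,  0.00000000e+00,  0.00000000e+00,
         1.00000000e+00]])}
```

View pics/scene0.png

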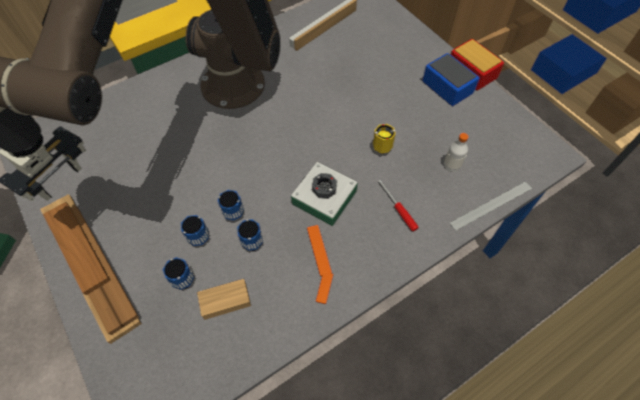

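View pics/side0.png

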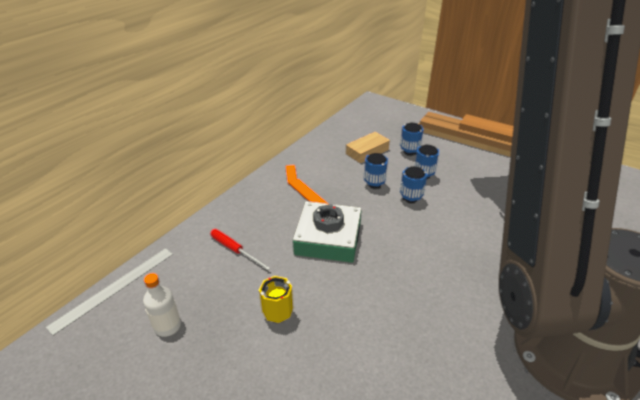

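View pics/wrist0.png

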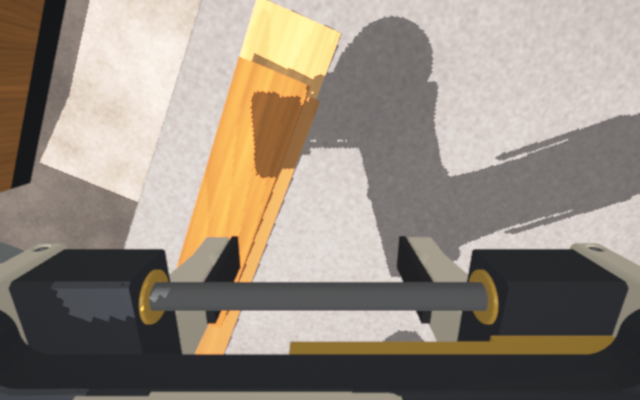

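The scene view shows four blue caps at about (230,205), (194,230), (249,235) and (177,272). The separator is at (384,138), the collar at (325,186), the glue at (457,152), the screwdriver at (400,205), the stick at (320,262) and the offcut at (223,298). Next I'll measure them.

```bash
cat > h.py <<'E'
import cv2,numpy as np
from scipy.spatial.transform import Rotation as R
from station import *
def T_cw(name,st=None):
    p=camera_params(name)
    if name!="wrist": return p["camera_matrix"],np.linalg.inv(p["extrinsics"])
    T=np.eye(4);T[:3,:3]=R.from_euler('xyz',st["ee_rot"]).as_matrix();T[:3,3]=st["eef_pos"]
    return p["camera_matrix"],T@p["hand_eye"]
def cloud(d,K,T):
    v,u=np.mgrid[0:d.shape[0],0:d.shape[1]]
    P=np.stack([(u-K[0,2])/K[0,0]*d,-(v-K[1,2])/K[1,1]*d,-d],-1)
    W=P@T[:3,:3].T+T[:3,3]; W[d<=0]=np.nan
    return W
def ray(uv,z,K,T):
    uv=np.atleast_2d(np.array(uv,float))
    r=np.stack([(uv[:,0]-K[0,2])/K[0,0],-(uv[:,1]-K[1,2])/K[1,1],-np.ones(len(uv))],-1)@T[:3,:3].T
    o=T[:3,3];s=(z-o[2])/r[:,2]
    return o+s[:,None]*r
def proj(P,K,T):
    P=np.atleast_2d(P);c=(P-T[:3,3])@T[:3,:3]
    return np.stack([K[0,2]+K[0,0]*c[:,0]/-c[:,2],K[1,2]-K[1,1]*c[:,1]/-c[:,2]],-1)
E
python3 - <<'E'
from h import *
for n in("scene","side"):
    K,T=T_cw(n);d=np.load(f"pics/{n}0.npy");im=cv2.imread(f"pics/{n}0.png")
    W=cloud(d,K,T);hsv=cv2.cvtColor(im,cv2.COLOR_BGR2HSV)
    ok=(W[...,2]>0.03)&(W[...,2]<0.17)&(W[...,0]>0.25)&(W[...,0]<1)&(abs(W[...,1])<.8)
    N,l,st,c=cv2.connectedComponentsWithStats(ok.astype(np.uint8))
    for i in range(1,N):
        if st[i,4]<60: continue
        P=W[l==i]; zt=np.percentile(P[:,2],98)
        top=P[P[:,2]>zt-.006]
        (cx,cy),r=cv2.minEnclosingCircle(top[:,:2].astype(np.float32)*1000)
        print(n,c[i].round(),st[i,4],"ztop %.3f"%zt,"circ",round(cx),round(cy),round(r), "mean",top.mean(0).round(3),np.median(hsv[l==i],0))
E
```

```text
scene [461.  70.] 2700 ztop 0.090 circ 447 691 131 mean [0.449 0.691 0.086] [ 60. 168.  97.]
scene [384. 138.] 524 ztop 0.098 circ 543 273 35 mean [0.542 0.271 0.095] [ 24. 196. 119.]
scene [458. 151.] 525 ztop 0.153 circ 721 423 16 mean [0.72  0.42  0.151] [ 23.  22. 135.]
scene [324. 191.] 2285 ztop 0.087 circ 591 9 40 mean [0.591 0.009 0.085] [ 28.  17. 183.]
scene [231. 204.] 582 ztop 0.105 circ 489 -254 32 mean [ 0.489 -0.254  0.102] [107.  58.  77.]
scene [ 93. 271.] 4389 ztop 0.071 circ 379 -677 135 mean [ 0.386 -0.679  0.068] [ 14. 151. 142.]
scene [194. 230.] 636 ztop 0.105 circ 510 -376 31 mean [ 0.508 -0.379  0.102] [107.   58.5  76. ]
scene [250. 234.] 608 ztop 0.105 circ 608 -256 30 mean [ 0.607 -0.255  0.102] [107.  54.  76.]
scene [178. 273.] 695 ztop 0.105 circ 601 -470 28 mean [ 0.602 -0.472  0.102] [107.  52.  74.]
scene [223. 297.] 1255 ztop 0.044 circ 717 -402 70 mean [ 0.718 -0.401  0.04 ] [ 17. 123. 181.]
side [443. 145.] 3561 ztop 0.101 circ 538 -362 150 mean [ 0.521 -0.347  0.099] [ 16. 147. 119.]
side [367. 143.] 527 ztop 0.040 circ 715 -401 73 mean [ 0.715 -0.399  0.037] [ 19. 126. 224.]
side [375. 168.] 640 ztop 0.102 circ 602 -253 30 mean [ 0.604 -0.25   0.099] [106.  67. 106.]
side [328. 228.] 2816 ztop 0.083 circ 591 9 40 mean [0.589 0.011 0.082] [ 27.  11. 207.]
side [159. 303.] 1310 ztop 0.150 circ 718 421 14 mean [0.716 0.423 0.149] [ 23.  21. 164.]
side [276. 298.] 1244 ztop 0.095 circ 542 271 34 mean [0.541 0.273 0.093] [ 25. 238. 151.]
```

play_rows(
  targets=[
    [0,0,0,0.03,0.052,0.002,1],
    [0,0,0,0.03,0.052,0.002,1],
    [0,0,0,0.03,0.052,0.002,1],
    [0,0,0,0.03,0.052,0.002,1],
    [0,0,0,0.03,0.052,0.002,1],
    [0,0,0,0.03,0.052,0.002,1],
    [0,0,0,0.02,0.04,0.002,1],
  ],
  grip_force=40,
)

```text
t: 1.02
eef_pos: [0.4883, -0.2497, 0.248]
ee_rot: [3.137, -0.002, -2.709]
force: [0.0, -0.4, 0.3]
width: 0.0874
```

```bash
cat > look.py <<'E'
import sys
from h import *
n=sys.argv[1];cam=sys.argv[2] if len(sys.argv)>2 else "wrist"
s=get_state();im,d=grab_frame(cam)
cv2.imwrite(f"pics/{n}.png",im);np.save(f"pics/{n}.npy",d);np.save(f"pics/{n}_T.npy",T_cw(cam,s)[1])
print(s["t"],s["q"].round(3),s["eef_pos"].round(4),s["ee_rot"].round(4),s["force"].round(2),s["moment"].round(2),s["width"].round(4))
E
python3 look.py w1
```

```text
Traceback (most recent call last):
  File "look.py", line 6, in <module>
    print(s["t"],s["q"].round(3),s["eef_pos"].round(4),s["ee_rot"].round(4),s["force"].round(2),s["moment"].round(2),s["width"].round(4))
                                                                                                                     ^^^^^^^^^^^^^^^^
AttributeError: 'float' object has no attribute 'round'
```

View pics/w1.png

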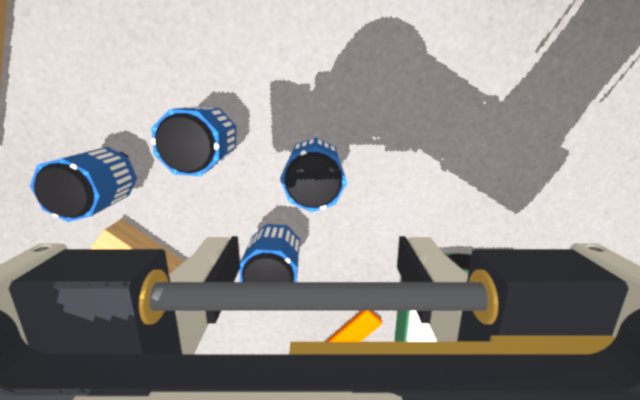

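The cap below the TCP has its lid centre at about (314,181) and white dots at (303,152) and (323,208). I'll get its yaw from those.

```bash
sed -i 's/,s\["width"\].round(4))/,round(s["width"],4))/' look.py
python3 - <<'E'
from h import *
im=cv2.imread("pics/w1.png");d=np.load("pics/w1.npy");T=np.load("pics/w1_T.npy");K=T_cw("scene")[0];K=camera_params("wrist")["camera_matrix"]
W=cloud(d,K,T)
sub=im[130:225,270:360];m=(sub.min(2)>215).astype(np.uint8)
N,l,st,c=cv2.connectedComponentsWithStats(m)
for i in range(1,N): 
  p=c[i]+[270,130];print(p.round(1),st[i,4],ray(p,.094,K,T).round(4), W[int(p[1]),int(p[0])].round(4))
# lid
lid=(W[...,2]>.096)&(np.hypot(W[...,0]-.489,W[...,1]+.254)<.045)
P=W[lid];print(len(P),P.mean(0),np.median(P[:,2]));print(cv2.minEnclosingCircle((P[:,:2]*1000).astype(np.float32)))
E
cat > circ.py <<'E'
E
```

```text
[270. 130.] 1 [[ 0.4586 -0.3106  0.094 ]] [ 0.4735 -0.3185  0.0007]
[276.8 177.3] 818 [[ 0.4982 -0.2873  0.094 ]] [ 0.5251 -0.289   0.0017]
[343.1 197.4] 1813 [[ 0.4896 -0.219   0.094 ]] [ 5.139e-01 -1.988e-01 -1.000e-04]
29832 [ 0.46968444 -0.26613583  0.31050609] 0.33675270889563885
((484.7421875, -258.0467529296875), 44.16068649291992)
```

```bash
python3 - <<'E'
import cv2
im=cv2.imread("pics/w1.png")
cv2.imwrite("pics/w1z.png",cv2.resize(im[130:230,265:365],None,fx=6,fy=6,interpolation=cv2.INTER_NEAREST))
E
```

```text
(no output)
```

View pics/w1z.png

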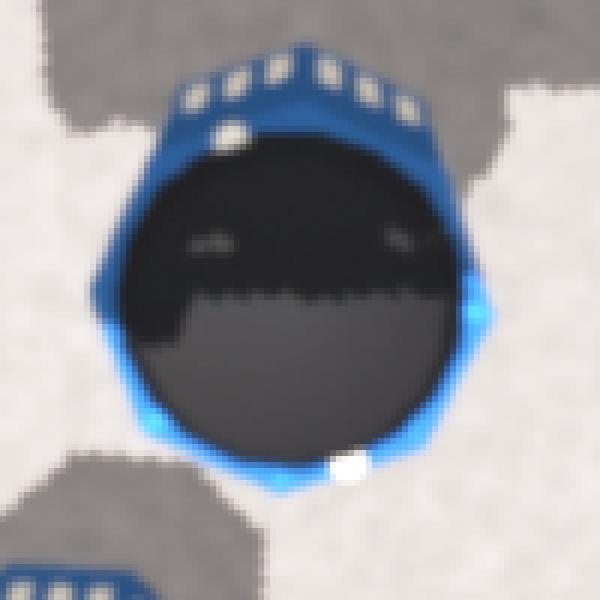

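The zoom puts the dots at (303.7,152.7) and (323.2,207.7), and the lid is a circle centred near (313.3,180).

```bash
python3 - <<'E'
from h import *
im=cv2.imread("pics/w1.png");d=np.load("pics/w1.npy");T=np.load("pics/w1_T.npy");K=camera_params("wrist")["camera_matrix"]
W=cloud(d,K,T)
D=ray([[303.5,152.5],[323.0,207.5]],.0945,K,T);print(D,D.mean(0)); v=D[1]-D[0];print(np.hypot(*v[:2]),np.degrees(np.arctan2(v[1],v[0])))
lid=(W[...,2]>.096)&(W[...,2]<.11)&(np.hypot(W[...,0]-.489,W[...,1]+.254)<.045)
P=W[lid];print(len(P),np.median(P[:,2]));print(cv2.minEnclosingCircle((P[:,:2]*1000).astype(np.float32)))
g=(im.max(2)<110).astype(np.uint8);g[:135]=0;g[212:]=0;g[:,:284]=0;g[:,342:]=0
# lid centre by ray
print(ray([313,179.5],.102,K,T))
E
python3 look.py w1b
```

```text
[[ 0.46475189 -0.27351303  0.0945    ]
 [ 0.5076378  -0.2328598   0.0945    ]] [ 0.48619485 -0.25318641  0.0945    ]
0.05909218836163678 43.46907486444484
2505 0.10123942826701116
((485.2670593261719, -253.99749755859375), 32.35831832885742)
[[ 0.48338105 -0.25495315  0.102     ]]
1.075 [-0.112  0.147 -0.247 -0.004 -1.18  -1.023] [ 0.4902 -0.2468  0.2483] [ 3.1366e+00 -3.0000e-04 -2.7081e+00] [ 1.62  2.03 -1.12] [ 0.47 -0.28 -0.02] 0.0881
```

play_rows(
  targets=[
    [0,0,0,0.021,0.052,0.0,1],
    [0,0,0,0.021,0.052,0.0,1],
    [0,0,0,0.021,0.052,0,1],
    [0,0,0,0.021,0.052,0.0,1],
    [0,0,0,0.015,0.045,0.0,1],
    [0,0,0,0,0,0,1],
  ],
)

```text
t: 1.88
eef_pos: [0.5893, 0.0106, 0.2469]
ee_rot: [3.137, -0.003, -2.709]
force: [-0.8, -1.0, 0.2]
width: 0.0876
```

```bash
python3 look.py w2; python3 - <<'E'
import cv2
im=cv2.imread("pics/w2.png")
cv2.imwrite("pics/w2z.png",cv2.resize(im[60:260,200:440],None,fx=3,fy=3,interpolation=cv2.INTER_CUBIC))
E
```

```text
1.875 [ 0.346  0.216 -0.163 -0.005 -1.195 -1.482] [0.5893 0.0106 0.2469] [ 3.1365 -0.0032 -2.7085] [-0.82 -1.02  0.19] [-0.07  0.09 -0.04] 0.0876
```

View pics/w2z.png

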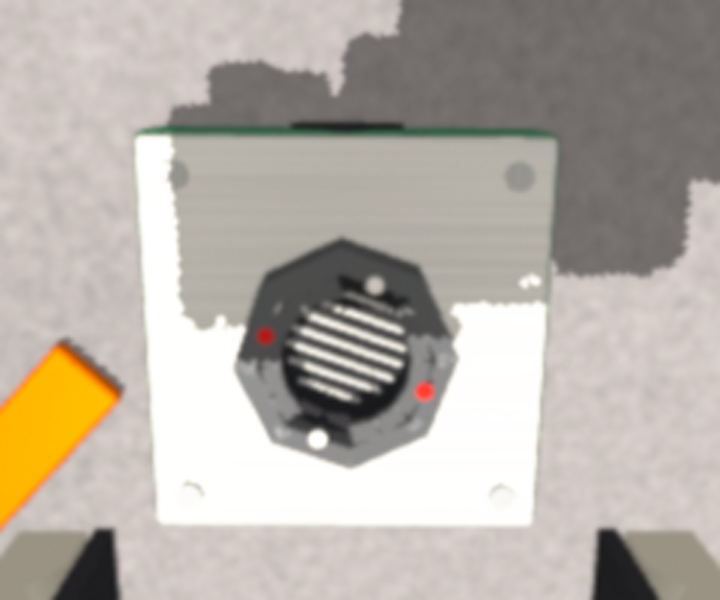

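The collar is clearly visible, with white dots at (325,155.3) and (306,206.3) and red dots at (288.3,172.3) and (341.7,190.7).

```bash
python3 - <<'E'
from h import *
T=np.load("pics/w2_T.npy");d=np.load("pics/w2.npy");K=camera_params("wrist")["camera_matrix"]
for p in ([[325,155.2],[306,206.2]],[[288.2,172.2],[341.6,190.5]]):
  D=ray(p,.083,K,T);v=D[1]-D[0];print(D.mean(0).round(4),np.hypot(*v[:2]),np.degrees(np.arctan2(v[1],v[0])))
W=cloud(d,K,T)
m=(W[...,2]>.075)&(W[...,2]<.092)&(np.hypot(W[...,0]-.591,W[...,1]-.009)<.05)
print(np.median(W[m][:,2]),cv2.minEnclosingCircle((W[m][:,:2]*1000).astype(np.float32)))
m=(W[...,2]>.048)&(W[...,2]<.062)&(np.hypot(W[...,0]-.591,W[...,1]-.009)<.12)
print(np.median(W[m][:,2]),cv2.minAreaRect((W[m][:,:2]*1000).astype(np.float32)))
E
```

```text
[0.5895 0.01   0.083 ] 0.057119218767188125 4.9133745623925815
[0.5896 0.01   0.083 ] 0.05765351354125807 95.20545578917599
0.08379096246873574 ((589.0383911132812, 9.376137733459473), 38.89329147338867)
0.055927227513969946 ((587.4266967773438, 9.106048583984375), (148.97161865234375, 149.42056274414062), 24.547805786132812)
```

play_rows(
  targets=[
    [0,0,0,-0.009,0.055,0.01,1],
    [0,0,0,-0.009,0.055,0.01,1],
    [0,0,0,-0.009,0.055,0,1],
    [0,0,0,-0.009,0.055,0.0,1],
    [0,0,0,-0.009,0.05,0.0,1],
    [0,0,0,0,0,0,1],
    [0,0,0,0,0,0,1],
  ],
)

```text
t: 2.8
eef_pos: [0.5419, 0.2765, 0.2669]
ee_rot: [3.137, -0.006, -2.72]
force: [0.6, -1.0, 0.4]
width: 0.0876
```

```bash
python3 look.py w3; python3 - <<'E'
import cv2
im=cv2.imread("pics/w3.png")
cv2.imwrite("pics/w3z.png",cv2.resize(im[60:260,200:440],None,fx=3,fy=3,interpolation=cv2.INTER_CUBIC))
E
```

```text
2.8 [ 0.789  0.236 -0.09  -0.007 -1.249 -1.936] [0.5419 0.2765 0.2669] [ 3.1374 -0.0063 -2.7203] [ 0.6  -0.99  0.44] [-0.07 -0.04  0.04] 0.0876
```

View pics/w3z.png

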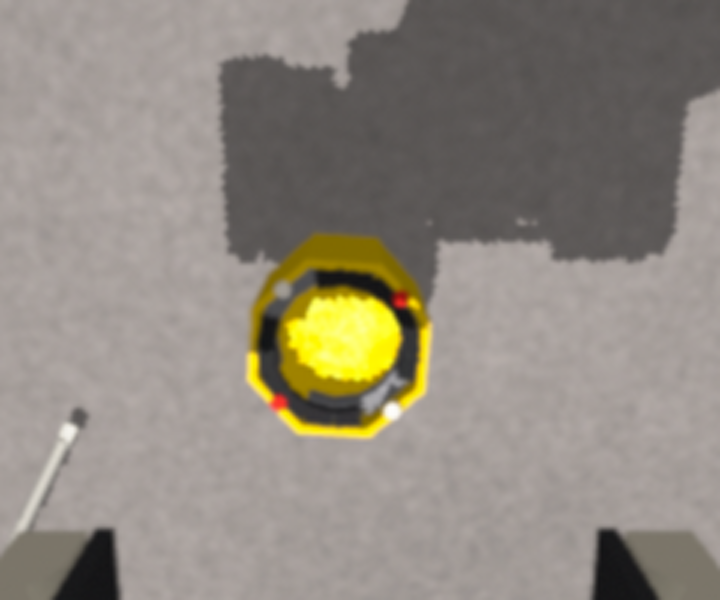

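The separator's white dots are at (294.3,156.7) and (330.7,197), and its red dots at (333.3,160) and (293,194.3).

```bash
python3 - <<'E'
from h import *
T=np.load("pics/w3_T.npy");d=np.load("pics/w3.npy");K=camera_params("wrist")["camera_matrix"]
for p in ([[294.2,156.6],[330.6,196.8]],[[333.2,160],[292.8,194.2]]):
  D=ray(p,.094,K,T);v=D[1]-D[0];print(D.mean(0).round(4),np.hypot(*v[:2]),np.degrees(np.arctan2(v[1],v[0])))
W=cloud(d,K,T)
m=(W[...,2]>.085)&(W[...,2]<.105)&(np.hypot(W[...,0]-.543,W[...,1]-.273)<.05)
print(np.median(W[m][:,2]),cv2.minEnclosingCircle((W[m][:,:2]*1000).astype(np.float32)))
E
```

```text
[0.5407 0.2722 0.094 ] 0.05736696090032363 65.27934150405058
[0.5411 0.2723 0.094 ] 0.05601374587842867 -24.89075635909319
0.09475994081103808 ((540.1314697265625, 272.0078125), 33.53153991699219)
```

```bash
cat > go.py <<'E'
import sys
from h import *
x,y,z,yaw=map(float,sys.argv[1:5])
s=get_state();Rc=R.from_euler('xyz',s["ee_rot"]);Rt=R.from_euler('xyz',[np.pi,0,np.radians(yaw)])
print("t",round(s["t"],2),"pos",s["eef_pos"].round(4),"yaw",np.degrees(s["ee_rot"][2]).round(1),"q6",s["q"][5].round(2),"F",s["force"].round(1),"M",s["moment"].round(2),"w",round(s["width"],4))
print("shift",(np.array([x,y,z])-s["eef_pos"]).round(4),"turn",(Rt*Rc.inv()).as_rotvec().round(4))
E
python3 go.py 0.541 0.2722 0.054 -160
```

```text
t 2.85 pos [0.542  0.2763 0.2669] yaw -155.9 q6 -1.94 F [ 0.5 -0.3 -0. ] M [-0.02 -0.06 -0.02] w 0.0876
shift [-0.001  -0.0041 -0.2129] turn [-0.0017 -0.0075 -0.0717]
```

play_rows(
  targets=[
    [-0.001,-0.004,-0.036,-0.001,-0.002,-0.05,1],
    [-0.001,-0.004,-0.036,0,-0.002,-0.05,1],
    [0,0,0,0,0,-0.05,1],
    [0,0,0,0,0,-0.03,1],
    [0,0,0,0,0,-0.01,1],
    [0,0,0,0,0,0,1],
  ],
)

```text
t: 3.6
eef_pos: [0.5443, 0.2631, 0.0753]
ee_rot: [3.141, 0.006, -2.806]
force: [-1.3, 0.0, -0.2]
width: 0.0879
```

```bash
python3 go.py 0.541 0.2722 0.054 -160
```

```text
t 3.6 pos [0.5443 0.2631 0.0753] yaw -160.8 q6 -2.01 F [-1.3  0.  -0.2] M [0.01 0.01 0.05] w 0.0879
shift [-0.0033  0.0091 -0.0213] turn [-0.0022  0.0056  0.0132]
```

play_rows(
  targets=[
    [-0.001,0.003,0.013,-0.003,0.008,0,1],
    [0,0,0,0,0,-0.01,1],
    [0,0,0,0,0,-0.01,1],
  ],
)

```text
t: 3.98
eef_pos: [0.5434, 0.2731, 0.0586]
ee_rot: [3.139, 0.01, -2.792]
force: [-1.0, -0.2, -0.7]
width: 0.0877
```

```bash
python3 go.py 0.541 0.2722 0.054 -160
```

```text
t 3.98 pos [0.5434 0.2731 0.0586] yaw -160.0 q6 -2.01 F [-1.  -0.2 -0.7] M [0.   0.   0.03] w 0.0877
shift [-0.0024 -0.0009 -0.0046] turn [-0.0061  0.008  -0.0008]
```

play_rows(
  targets=[
    [-0.005,0.008,0,-0.002,-0.001,-0.004,1],
    [0,0,0,0,0,0,0],
    [0,0,0,0,0,0,0],
    [0,0,0,0,0,0,0],
    [0,0,0,0,0,0,0],
    [0,0,0,0,0,0,0],
  ],
  grip_force=45,
)

```text
t: 4.72
eef_pos: [0.5408, 0.2717, 0.0537]
ee_rot: [3.141, -0.002, -2.791]
force: [0.1, -0.1, -1.5]
width: 0.0617
```

```bash
python3 go.py 0.541 0.2722 0.054 -160
```

```text
t 4.72 pos [0.5408 0.2717 0.0537] yaw -159.9 q6 -2.01 F [ 0.1 -0.1 -1.5] M [-0.   -0.09 -0.03] w 0.0617
shift [0.0002 0.0005 0.0003] turn [ 0.0004 -0.0015 -0.0011]
```

play_rows(
  targets=[
    [0,0,0,0,0,0.03,0],
    [0,0,0,0,0,0.05,0],
    [0,0,0.18,0.003,-0.015,0.03,0],
    [0,0,0.18,0.005,-0.027,0.01,0],
    [0,0,0.18,0.005,-0.027,0,0],
    [0,0,0.18,0.005,-0.027,0,0],
    [0,0,0.18,0.005,-0.027,0,0],
    [0,0,0.18,0.005,-0.027,0,0],
    [0,0,0.18,0.005,-0.027,0,0],
    [0,0,0.18,0.005,-0.027,0,0],
    [0,0,0.18,0.005,-0.027,0,0],
    [0,0,0.18,0.005,-0.02,0,0],
  ],
)

```text
t: 6.22
eef_pos: [0.5817, 0.0125, 0.1698]
ee_rot: [3.136, -0.006, -0.934]
force: [-0.3, -0.6, -4.4]
width: 0.0622
```

```bash
python3 go.py 0.5893 0.0097 0.172 -40
```

```text
t 6.22 pos [0.5817 0.0125 0.1698] yaw -53.5 q6 0.27 F [-0.3 -0.6 -4.4] M [0.05 0.07 0.03] w 0.0622
shift [ 0.0076 -0.0028  0.0022] turn [ 8.700e-03 -1.000e-04  2.359e-01]
```

play_rows(
  targets=[
    [0.004,0,0.12,0.005,0,0,0],
    [0.004,0,0.11,0.002,-0.001,0,0],
    [0,0,0,0,0,0,0],
    [0,0,0,0,0,0,0],
  ],
)

```text
t: 6.72
eef_pos: [0.5864, 0.0095, 0.1671]
ee_rot: [3.138, 0.004, -0.702]
force: [-0.3, -0.8, -3.0]
width: 0.0621
```

```bash
python3 go.py 0.5893 0.0097 0.15 -40;python3 look.py w4;python3 look.py s4 side; python3 go.py 0.5893 0.0097 0.15 -40
```

```text
t 6.72 pos [0.5864 0.0095 0.1671] yaw -40.2 q6 0.52 F [-0.3 -0.8 -3. ] M [-0.03  0.13 -0.01] w 0.0621
shift [ 0.0029  0.0002 -0.0171] turn [ 0.0006 -0.0054  0.0038]
6.725 [ 3.490e-01  2.730e-01 -2.810e-01 -1.000e-03 -1.022e+00  5.210e-01] [0.5864 0.0095 0.1671] [ 3.1376  0.0037 -0.7019] [-0.3  -0.81 -3.  ] [-0.03  0.13 -0.01] 0.0621
6.775 [ 3.490e-01  2.730e-01 -2.810e-01 -1.000e-03 -1.022e+00  5.210e-01] [0.5864 0.0095 0.1671] [ 3.1376  0.0037 -0.7014] [-0.37 -0.32 -4.05] [-0.05  0.13 -0.02] 0.0618
t 6.83 pos [0.5865 0.0096 0.1673] yaw -40.2 q6 0.52 F [-0.4  0.5 -4.3] M [-0.05  0.13  0.03] w 0.0621
shift [ 0.0028  0.0001 -0.0173] turn [ 0.0006 -0.0051  0.0027]
```

View pics/w4.png

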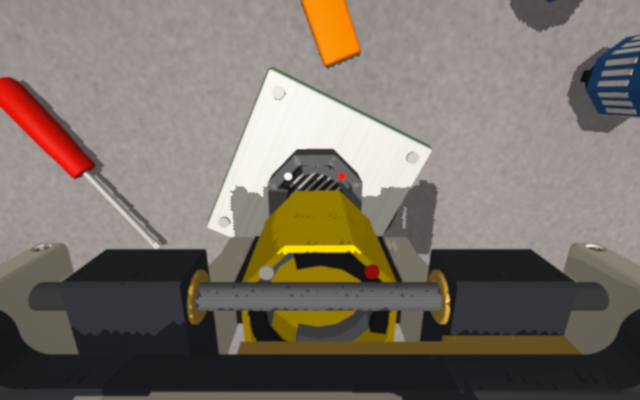

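View pics/s4.png

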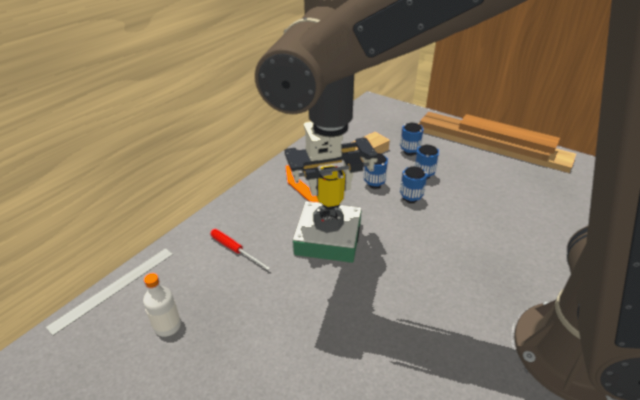

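```bash
python3 - <<'E'
from h import *
T=np.load("pics/w4_T.npy");K=camera_params("wrist")["camera_matrix"]
im=cv2.imread("pics/w4.png");cv2.imwrite("pics/w4z.png",cv2.resize(im[130:350,220:420],None,fx=3,fy=3,interpolation=cv2.INTER_CUBIC))
D=ray([[288.2,176.3],[341.6,176.3]],.083,K,T);print(D)
c=np.array([.5893,.0097])
for a in(5,95.2,185,275.2):print(a,c+.0287*np.array([np.cos(np.radians(a)),np.sin(np.radians(a))]))
print(ray([[267,272],[372,272]],.167+.041,K,T))
E
```

```text
[[ 0.61660332  0.01174601  0.083     ]
 [ 0.5906247  -0.01896342  0.083     ]]
5 [0.61789079 0.01220137]
95.2 [0.58669884 0.03828188]
185 [0.56070921 0.00719863]
275.2 [ 0.59190116 -0.01888188]
[[ 0.6112081   0.01303685  0.208     ]
 [ 0.58511588 -0.01773319  0.208     ]]
```

View pics/w4z.png

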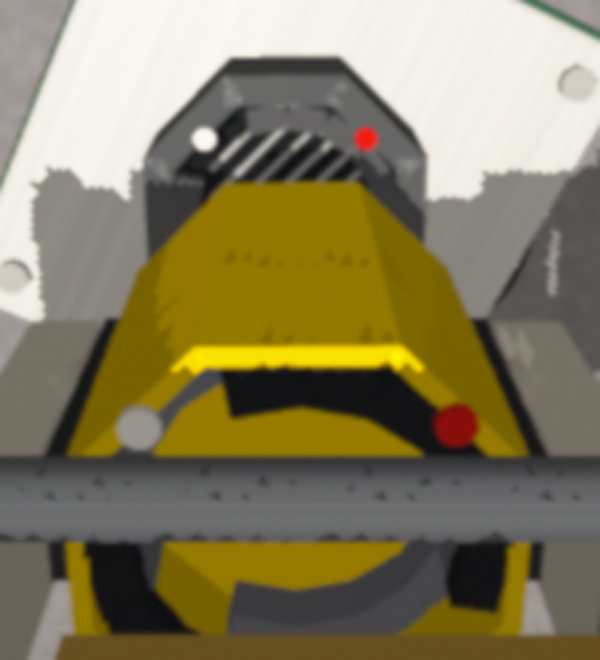

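play_rows(
  targets=[
    [0,-0.005,0,0.003,-0.001,0,0],
    [0,0,0,0.001,0,-0.015,0],
    [0,0,0,0,0,-0.01,0],
    [0,0,0,0,0,0,0],
  ],
)

```text
t: 7.32
eef_pos: [0.5902, 0.0089, 0.1398]
ee_rot: [3.141, 0.0, -0.702]
force: [-0.5, 0.4, -3.4]
width: 0.062
```

```bash
python3 go.py 0.5908 0.009 0.133 -40
```

```text
t 7.33 pos [0.5902 0.0089 0.1398] yaw -40.2 q6 0.52 F [-0.5  0.4 -3.4] M [-0.08  0.14  0.01] w 0.062
shift [ 0.0006  0.0001 -0.0068] turn [ 0.0007 -0.0008  0.0041]
```

play_rows(
  targets=[
    [0,0,0,0.0005,0,-0.004,0],
    [0,0,0,0,0,-0.004,0],
    [0,0,0,0,0,-0.004,0],
  ],
)

```text
t: 7.7
eef_pos: [0.5911, 0.0089, 0.1275]
ee_rot: [3.141, -0.0, -0.702]
force: [-1.1, -0.5, -4.4]
width: 0.0618
```

```bash
python3 go.py 0.5908 0.009 0.1187 -40
```

```text
t 7.7 pos [0.5911 0.0089 0.1275] yaw -40.2 q6 0.52 F [-1.1 -0.5 -4.4] M [-0.06  0.17 -0.  ] w 0.0618
shift [-0.0003  0.0001 -0.0088] turn [ 0.0007 -0.0001  0.0041]
```

play_rows(
  targets=[
    [0,0,0,0,0,-0.003,0],
    [0,0,0,0,0,-0.003,0],
    [0,0,0,0,0,-0.003,0],
  ],
)

```text
t: 8.07
eef_pos: [0.5915, 0.0088, 0.1183]
ee_rot: [3.141, -0.001, -0.702]
force: [-3.3, -2.1, 13.2]
width: 0.0623
```

```bash
python3 go.py 0.5908 0.009 0.1187 -40
```

```text
t 8.07 pos [0.5915 0.0088 0.1183] yaw -40.2 q6 0.52 F [-3.3 -2.1 13.2] M [-0.95  1.44  0.07] w 0.0623
shift [-0.0007  0.0002  0.0004] turn [0.0009 0.0007 0.0037]
```

play_rows(
  targets=[
    [0,0,-0.05,-0.0008,-0.0002,0.0003,0],
    [0,0,-0.12,0,0,-0.001,0],
    [0,0,-0.15,0,0,-0.001,0],
  ],
)

```text
t: 8.45
eef_pos: [0.5911, 0.0067, 0.1186]
ee_rot: [3.14, -0.004, -1.028]
force: [-2.4, -5.4, 6.1]
width: 0.0622
```

```bash
python3 go.py 0.5908 0.009 0.1187 -130
```

```text
t 8.45 pos [0.5911 0.0067 0.1186] yaw -58.9 q6 0.19 F [-2.4 -5.4  6.1] M [-2.2   1.32  0.19] w 0.0622
shift [-0.0003  0.0023  0.0001] turn [ 0.0045 -0.0022 -1.2404]
```

play_rows(
  targets=[
    [0.002,-0.001,-0.15,0,0.001,-0.001,0],
    [0.002,-0.001,-0.15,0,0.001,-0.001,0],
    [0,0,-0.15,0,0.0005,-0.001,0],
  ],
)

```text
t: 8.82
eef_pos: [0.5903, 0.0055, 0.1185]
ee_rot: [3.141, -0.007, -1.492]
force: [-3.5, -3.0, 3.9]
width: 0.062
```

```bash
python3 go.py 0.5908 0.009 0.1187 -130
```

```text
t 8.82 pos [0.5903 0.0055 0.1185] yaw -85.5 q6 -0.27 F [-3.5 -3.   3.9] M [-1.19  1.2   0.09] w 0.062
shift [0.0005 0.0035 0.0002] turn [ 0.0062 -0.003  -0.7769]
```

play_rows(
  targets=[
    [0.002,-0.001,-0.15,0.0005,0.001,-0.001,0],
    [0.001,-0.001,-0.15,0.0005,0.001,-0.001,0],
    [0,0,-0.15,0,0.001,-0.001,0],
  ],
)

```text
t: 9.2
eef_pos: [0.59, 0.0061, 0.1182]
ee_rot: [-3.141, -0.007, -1.956]
force: [-3.3, -2.7, 3.6]
width: 0.062
```

```bash
python3 go.py 0.5908 0.009 0.1187 -130
```

```text
t 9.2 pos [0.59   0.0061 0.1182] yaw -112.1 q6 -0.73 F [-3.3 -2.7  3.6] M [-0.63  1.4   0.06] w 0.062
shift [0.0008 0.0029 0.0005] turn [ 0.0065 -0.0036 -0.3127]
```

play_rows(
  targets=[
    [0.002,-0.001,-0.12,0.0003,0.001,-0.001,0],
    [0.001,-0.001,-0.1,0.0003,0.001,-0.001,0],
    [0,0,-0.06,0,0,-0.001,0],
  ],
)

```text
t: 9.57
eef_pos: [0.5922, 0.0085, 0.1173]
ee_rot: [-3.138, -0.001, -2.246]
force: [-2.7, 1.1, -2.6]
width: 0.062
```

```bash
python3 go.py 0.5908 0.009 0.1127 -130
```

```text
t 9.57 pos [0.5922 0.0085 0.1173] yaw -128.7 q6 -1.02 F [-2.7  1.1 -2.6] M [ 0.5   1.1  -0.01] w 0.062
shift [-0.0014  0.0005 -0.0046] turn [ 0.003   0.0024 -0.0226]
```

play_rows(
  targets=[
    [0,0,-0.03,0,0,-0.002,0],
    [0,0,-0.03,0,0,-0.002,0],
    [0,0,-0.02,0,0,-0.002,0],
  ],
)

```text
t: 9.95
eef_pos: [0.592, 0.0081, 0.1123]
ee_rot: [-3.137, -0.001, -2.328]
force: [-8.8, -0.1, 21.8]
width: 0.0622
```

```bash
python3 go.py 0.5908 0.009 0.1127 -130
```

```text
t 9.95 pos [0.592  0.0081 0.1123] yaw -133.4 q6 -1.11 F [-8.8 -0.1 21.8] M [0.63 3.82 0.37] w 0.0622
shift [-0.0012  0.0009  0.0004] turn [0.004  0.0023 0.0595]
```

play_rows(
  targets=[
    [0,0,0.01,-0.0005,0,0.0008,0],
    [0,0,0,0,0,0,1],
    [0,0,0,0,0,0,1],
    [0,0,0,0,0,0,1],
    [0,0,0,0,0,0.03,1],
    [0,0,0,0,0,0.04,1],
    [0,0,0,0,0,0.05,1],
    [0,0,0,-0.01,-0.01,0.03,1],
    [0,0,0,0,0,0,1],
  ],
)

```text
t: 11.08
eef_pos: [0.5828, -0.0023, 0.2684]
ee_rot: [-3.134, 0.0, -2.317]
force: [0.2, 0.2, -0.5]
width: 0.0874
```

```bash
python3 go.py 0.5908 0.009 0.28 -130;python3 look.py w5;python3 look.py s5 side; python3 - <<'E'
import cv2
im=cv2.imread("pics/w5.png");s=cv2.imread("pics/s5.png")
cv2.imwrite("pics/w5z.png",cv2.resize(im[60:260,200:440],None,fx=3,fy=3,interpolation=cv2.INTER_CUBIC))
cv2.imwrite("pics/s5z.png",cv2.resize(s[140:290,240:440],None,fx=4,fy=4,interpolation=cv2.INTER_CUBIC))
E
```

```text
t 11.07 pos [ 0.5828 -0.0023  0.2684] yaw -132.8 q6 -1.08 F [ 0.2  0.2 -0.5] M [ 0.02  0.01 -0.06] w 0.0874
shift [0.008  0.0113 0.0116] turn [0.0045 0.0057 0.0484]
11.075 [ 0.336  0.186 -0.157  0.007 -1.224 -1.084] [ 0.5828 -0.0023  0.2684] [-3.1343e+00  4.0000e-04 -2.3173e+00] [ 0.22  0.22 -0.47] [ 0.02  0.01 -0.06] 0.0874
11.125 [ 0.336  0.187 -0.158  0.006 -1.223 -1.084] [ 0.5825 -0.0021  0.267 ] [-3.1355e+00 -9.0000e-04 -2.3173e+00] [-0.67  0.05 -0.01] [ 0.1   0.01 -0.01] 0.087
```

View pics/w5z.png

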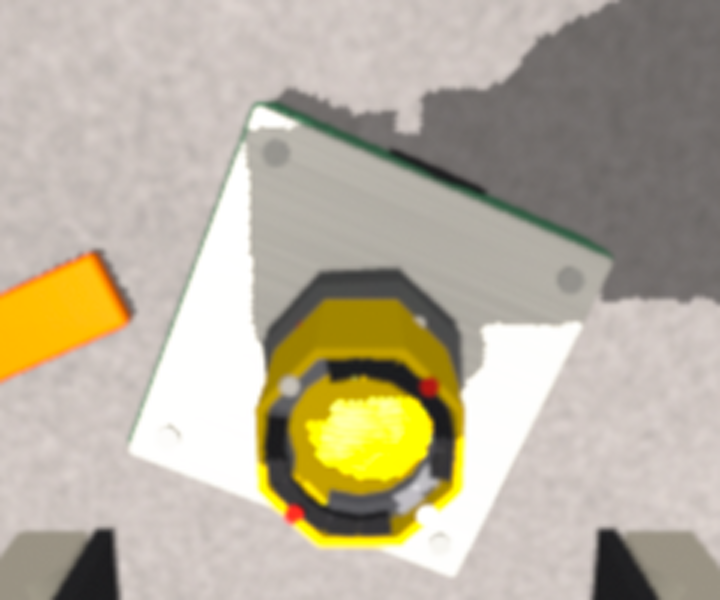

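View pics/s5z.png

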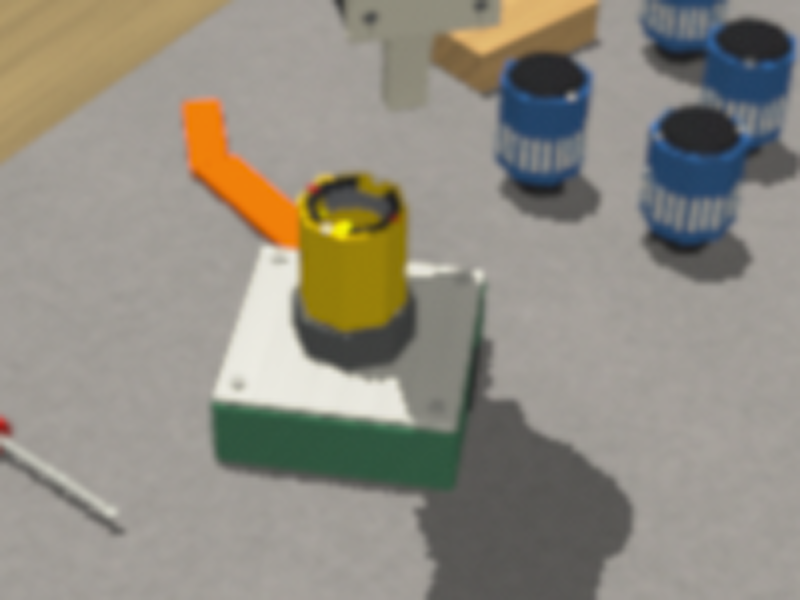

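The separator looks seated. Its rim shows white dots at (296.3,188.7) and (342.3,231.7), and red dots at (342.7,188.7) and (298,231.3).

```bash
python3 - <<'E'
from h import *
T=np.load("pics/w5_T.npy");d=np.load("pics/w5.npy");K=camera_params("wrist")["camera_matrix"]
for p in ([[296.2,188.6],[342.3,231.6]],[[342.6,188.6],[297.9,231.2]]):
  D=ray(p,.153,K,T);v=D[1]-D[0];print(D.mean(0).round(4),np.hypot(*v[:2]),np.degrees(np.arctan2(v[1],v[0])))
W=cloud(d,K,T)
m=(W[...,2]>.14)&(W[...,2]<.17)&(np.hypot(W[...,0]-.59,W[...,1]-.009)<.05)
print(np.median(W[m][:,2]),cv2.minEnclosingCircle((W[m][:,:2]*1000).astype(np.float32)))
K,T=T_cw("side");W=cloud(np.load("pics/s5.npy"),K,T)
m=(W[...,2]>.14)&(W[...,2]<.17)&(np.hypot(W[...,0]-.59,W[...,1]-.009)<.05);print(np.percentile(W[m][:,2],[50,90]))
E
python3 go.py 0.486 -0.2535 0.30 -130
```

```text
[0.5908 0.0101 0.153 ] 0.05758598369813592 92.48631115189805
[0.5907 0.01   0.153 ] 0.05647968712537083 2.890293252376578
0.1534398489541683 ((590.16845703125, 9.738015174865723), 33.63808059692383)
[0.15046026 0.15353915]
t 11.18 pos [ 0.582  -0.002   0.2656] yaw -132.8 q6 -1.08 F [-0.5 -0.2 -0.1] M [0.03 0.06 0.03] w 0.0877
shift [-0.096  -0.2515  0.0344] turn [0.0052 0.0017 0.0484]
```

play_rows(
  targets=[
    [0.002,0.001,-0.016,-0.019,-0.05,0,1],
    [0.002,0,-0.016,-0.019,-0.05,0,1],
    [0,0,-0.016,-0.019,-0.05,0,1],
    [0,0,-0.01,-0.019,-0.05,-0.01,1],
    [0,0,0,-0.015,-0.04,-0.01,1],
    [0,0,0,0,0,0,1],
    [0,0,0,0,0,0,1],
  ],
)

```text
t: 12.05
eef_pos: [0.4855, -0.2466, 0.2348]
ee_rot: [3.131, -0.01, -2.375]
force: [-0.2, 0.2, 0.8]
width: 0.0877
```

```bash
python3 go.py 0.486 -0.2535 0.062 -136.5;python3 look.py w6; python3 - <<'E'
import cv2
im=cv2.imread("pics/w6.png")
cv2.imwrite("pics/w6z.png",cv2.resize(im[100:250,220:420],None,fx=4,fy=4,interpolation=cv2.INTER_CUBIC))
E
```

```text
t 12.05 pos [ 0.4855 -0.2466  0.2348] yaw -136.1 q6 -0.7 F [-0.2  0.2  0.8] M [ 0.04 -0.04  0.01] w 0.0877
shift [ 0.0005 -0.0069 -0.1728] turn [-0.0003 -0.0144 -0.0072]
12.05 [-1.090e-01  1.540e-01 -2.720e-01  1.000e-03 -1.159e+00 -6.960e-01] [ 0.4855 -0.2466  0.2348] [ 3.1315 -0.0102 -2.3752] [-0.2   0.16  0.79] [ 0.04 -0.04  0.01] 0.0877
```

View pics/w6z.png

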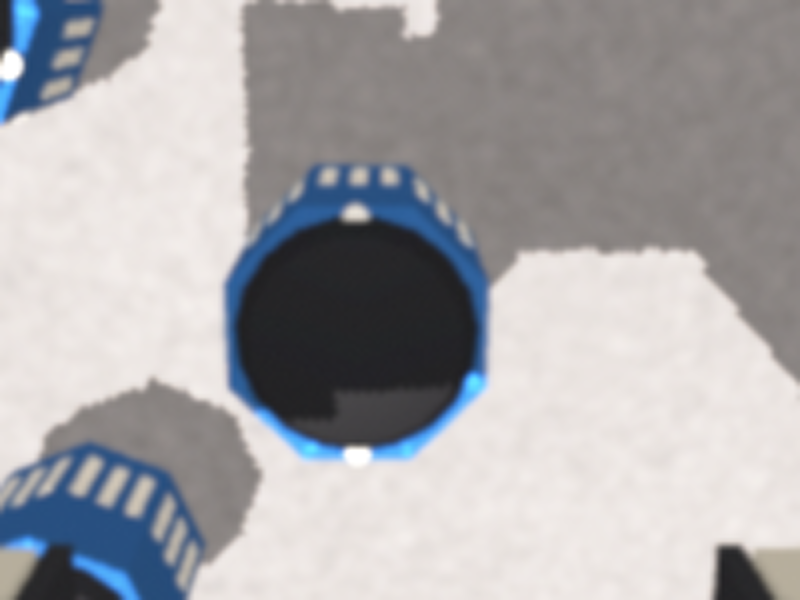

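The cap's dots are at (309,153) and (309.3,214), so they line up with the tool's x axis.

```bash
python3 - <<'E'
from h import *
T=np.load("pics/w6_T.npy");d=np.load("pics/w6.npy");K=camera_params("wrist")["camera_matrix"]
D=ray([[309,153],[309.2,213.8]],.0945,K,T);v=D[1]-D[0];print(D.mean(0).round(4),np.hypot(*v[:2]),np.degrees(np.arctan2(v[1],v[0])))
W=cloud(d,K,T)
m=(W[...,2]>.09)&(W[...,2]<.11)&(np.hypot(W[...,0]-.486,W[...,1]+.2535)<.05)
print(np.median(W[m][:,2]),cv2.minEnclosingCircle((W[m][:,:2]*1000).astype(np.float32)))
E
python3 go.py 0.486 -0.2535 0.062 -136.5
```

```text
[ 0.4861 -0.2531  0.0945] 0.05941987214405845 43.64041302005712
0.10082508443398314 ((485.56884765625, -253.78262329101562), 33.41025924682617)
t 12.1 pos [ 0.4855 -0.2463  0.2347] yaw -136.1 q6 -0.7 F [-0.4  0.8 -0.7] M [0.05 0.05 0.05] w 0.0877
shift [ 0.0005 -0.0072 -0.1727] turn [-0.0004 -0.0147 -0.0076]
```

play_rows(
  targets=[
    [0,-0.014,-0.006,0.0005,-0.006,-0.02,1],
    [0,0,0,0,0,-0.04,1],
    [0,0,0,0,0,-0.03,1],
    [0,0,0,0,0,0,1],
  ],
)

```text
t: 12.6
eef_pos: [0.4887, -0.2487, 0.143]
ee_rot: [-3.14, 0.001, -2.375]
force: [-0.1, 0.0, -0.0]
width: 0.0879
```

```bash
python3 go.py 0.486 -0.2535 0.062 -136.5
```

```text
t 12.6 pos [ 0.4887 -0.2487  0.143 ] yaw -136.1 q6 -0.69 F [-0.1  0.  -0. ] M [ 0.06  0.04 -0.03] w 0.0879
shift [-0.0027 -0.0048 -0.081 ] turn [-0.0001  0.0017 -0.0076]
```

play_rows(
  targets=[
    [0,0.001,-0.007,-0.0025,-0.0045,0,1],
    [0,0,0,0,0,-0.025,1],
    [0,0,0,0,0,-0.025,1],
    [0,0,0,0,0,-0.015,1],
    [0,0,0,0,0,0,1],
  ],
)

```text
t: 13.22
eef_pos: [0.4915, -0.2536, 0.0835]
ee_rot: [-3.132, 0.006, -2.379]
force: [0.0, 0.5, 0.2]
width: 0.0875
```

```bash
python3 go.py 0.486 -0.2535 0.062 -136.5
```

```text
t 13.22 pos [ 0.4915 -0.2536  0.0835] yaw -136.3 q6 -0.69 F [0.  0.5 0.2] M [ 0.01  0.06 -0.04] w 0.0875
shift [-0.0055  0.0001 -0.0215] turn [ 0.0029  0.011  -0.0035]
```

play_rows(
  targets=[
    [0.003,0.011,-0.003,-0.005,0,0,1],
    [0,0,0,-0.001,0,-0.01,1],
    [0,0,0,0,0,-0.01,1],
    [0,0,0,0,0,0,1],
  ],
)

```text
t: 13.72
eef_pos: [0.4865, -0.2539, 0.0646]
ee_rot: [-3.139, 0.002, -2.382]
force: [-0.4, 0.2, -0.6]
width: 0.0877
```

```bash
python3 go.py 0.486 -0.2535 0.062 -136.5
```

```text
t 13.72 pos [ 0.4865 -0.2539  0.0646] yaw -136.5 q6 -0.69 F [-0.4  0.2 -0.6] M [0.02 0.08 0.01] w 0.0877
shift [-0.0005  0.0004 -0.0026] turn [ 0.0005  0.0028 -0.0005]
```

play_rows(
  targets=[
    [0,0.003,0,-0.0005,0.0004,-0.002,1],
    [0,0,0,0,0,0,1],
    [0,0,0,0,0,0,0],
    [0,0,0,0,0,0,0],
    [0,0,0,0,0,0,0],
    [0,0,0,0,0,0,0],
    [0,0,0,0,0,0,0],
  ],
  grip_force=45,
)

```text
t: 14.6
eef_pos: [0.4867, -0.2537, 0.063]
ee_rot: [-3.14, -0.0, -2.382]
force: [-0.4, -0.1, -0.7]
width: 0.0622
```

```bash
python3 go.py 0.486 -0.2535 0.062 -136.5
```

```text
t 14.6 pos [ 0.4867 -0.2537  0.063 ] yaw -136.5 q6 -0.69 F [-0.4 -0.1 -0.7] M [-0.06 -0.03 -0.03] w 0.0622
shift [-0.0007  0.0002 -0.001 ] turn [ 0.0009  0.0008 -0.0008]
```

play_rows(
  targets=[
    [0,0,0,0,0,0.03,0],
    [0,0,0,0,0,0.05,0],
    [0,0,0,0,0,0.05,0],
    [0,0,0,0.005,0.015,0.04,0],
    [0,0,0.12,0.015,0.038,0.015,0],
    [0,0,0.13,0.016,0.04,0,0],
    [0,0,0.13,0.016,0.04,0,0],
    [0,0,0.13,0.016,0.04,0,0],
    [0,0,0.13,0.016,0.04,0,0],
    [0,0,0.12,0.012,0.025,0,0],
    [0,0,0.05,0,0,0,0],
    [0,0,0,0,0,0,0],
  ],
)

```text
t: 16.1
eef_pos: [0.5765, -0.0056, 0.2473]
ee_rot: [3.128, -0.003, -1.549]
force: [-0.1, -0.2, -2.8]
width: 0.0621
```

```bash
python3 go.py 0.5907 0.010 0.241 -87.4
```

```text
t 16.1 pos [ 0.5765 -0.0056  0.2473] yaw -88.8 q6 -0.31 F [-0.1 -0.2 -2.8] M [-0.05  0.09 -0.01] w 0.0621
shift [ 0.0142  0.0156 -0.0063] turn [ 0.0036 -0.0137  0.0236]
```

play_rows(
  targets=[
    [0.003,-0.013,0.02,0.012,0.014,0,0],
    [0,0,0,0.001,0.001,-0.004,0],
    [0,0,0,0,0,0,0],
    [0,0,0,0,0,0,0],
  ],
)

```text
t: 16.6
eef_pos: [0.5895, 0.0094, 0.2422]
ee_rot: [3.14, -0.0, -1.532]
force: [-0.1, 0.4, -2.9]
width: 0.062
```

```bash
python3 go.py 0.5907 0.010 0.241 -87.4; python3 look.py w7;python3 look.py s7 side;python3 - <<'E'
import cv2
im=cv2.imread("pics/w7.png");s=cv2.imread("pics/s7.png")
cv2.imwrite("pics/w7z.png",cv2.resize(im[130:350,220:420],None,fx=2.7,fy=2.7,interpolation=cv2.INTER_CUBIC))
cv2.imwrite("pics/s7z.png",cv2.resize(s[90:290,220:440],None,fx=3,fy=3,interpolation=cv2.INTER_CUBIC))
E
```

```text
t 16.6 pos [0.5895 0.0094 0.2422] yaw -87.8 q6 -0.31 F [-0.1  0.4 -2.9] M [0.01 0.07 0.02] w 0.062
shift [ 0.0012  0.0006 -0.0012] turn [ 0.0003 -0.0017  0.0067]
16.6 [ 0.347  0.217 -0.174 -0.    -1.181 -0.308] [0.5895 0.0094 0.2422] [ 3.1399e+00 -3.0000e-04 -1.5321e+00] [-0.11  0.36 -2.87] [0.01 0.07 0.02] 0.062
16.65 [ 0.347  0.217 -0.175 -0.    -1.181 -0.308] [0.5894 0.0094 0.2422] [ 3.1398e+00 -3.0000e-04 -1.5322e+00] [ 0.52 -0.02 -2.7 ] [ 0.03  0.14 -0.03] 0.0623
```

View pics/w7z.png

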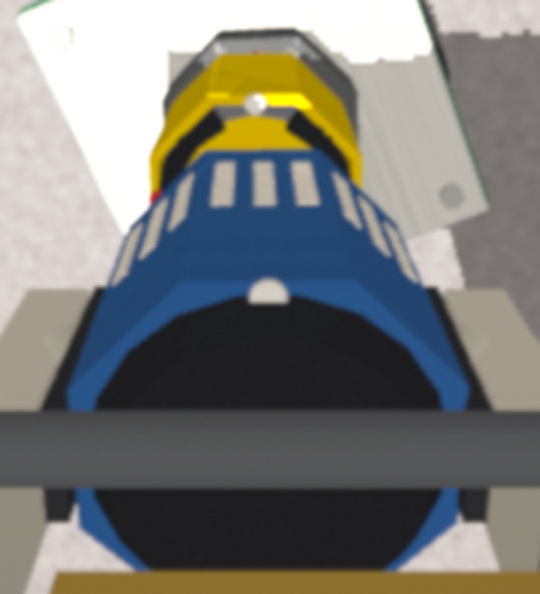

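View pics/s7z.png

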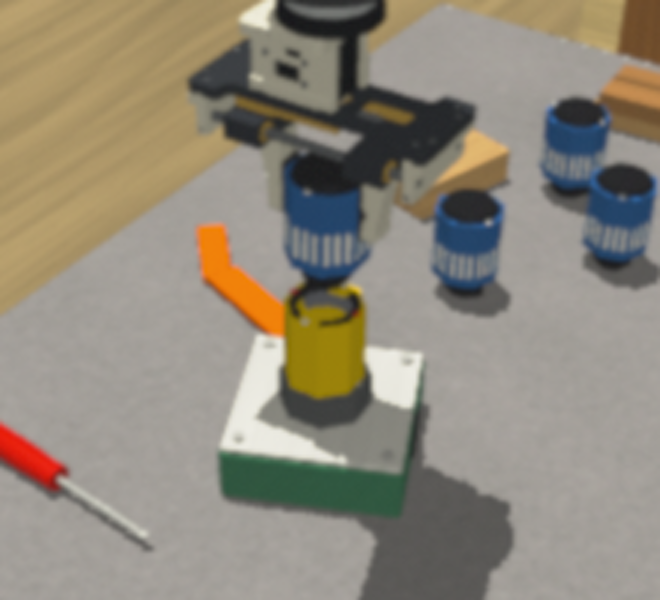

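The wrist view has the separator's near white dot at (314.4,168.1) and the cap's dot at (319.3,238).

```bash
python3 - <<'E'
from h import *
T=np.load("pics/w7_T.npy");K=camera_params("wrist")["camera_matrix"]
a=ray([314.2,168],.153,K,T);b=ray([319.2,237.8],.2737,K,T);print(a,b,a-b)
E
```

```text
[[ 0.5912688  -0.01897982  0.153     ]] [[ 0.58801165 -0.01836403  0.2737    ]] [[ 0.00325715 -0.00061578 -0.1207    ]]
```

play_rows(
  targets=[
    [0,-0.002,0.005,0.002,0,-0.005,0],
    [0,0,0,0.0003,0,-0.012,0],
    [0,0,0,0,0,-0.007,0],
    [0,0,0,0,0,0,0],
  ],
)

```text
t: 17.2
eef_pos: [0.5914, 0.009, 0.2161]
ee_rot: [3.141, -0.0, -1.527]
force: [0.3, 0.2, -3.1]
width: 0.062
```

```bash
python3 go.py 0.5915 0.0095 0.212 -87.4
```

```text
t 17.2 pos [0.5914 0.009  0.2161] yaw -87.5 q6 -0.3 F [ 0.3  0.2 -3.1] M [0.02 0.09 0.02] w 0.062
shift [ 0.0001  0.0005 -0.0041] turn [ 0.0003 -0.0002  0.002 ]
```

play_rows(
  targets=[
    [0,0,0,0,0.0004,-0.004,0],
    [0,0,0,0,0,-0.004,0],
    [0,0,0,0,0,-0.003,0],
  ],
)

```text
t: 17.58
eef_pos: [0.5917, 0.0095, 0.2049]
ee_rot: [-3.141, -0.0, -1.527]
force: [0.1, 0.2, -2.4]
width: 0.0618
```

```bash
python3 go.py 0.5915 0.0095 0.198 -87.4
```

```text
t 17.57 pos [0.5917 0.0095 0.2049] yaw -87.5 q6 -0.3 F [ 0.1  0.2 -2.4] M [-0.    0.17  0.01] w 0.0618
shift [-0.0002 -0.     -0.0069] turn [0.0003 0.0006 0.0019]
```

Through the gaps with no contact force.

play_rows(
  targets=[
    [0,0,0,0,0,-0.003,0],
    [0,0,0,0,0,-0.0025,0],
    [0,0,0,0,0,-0.0015,0],
  ],
)

```text
t: 17.95
eef_pos: [0.5918, 0.0094, 0.1976]
ee_rot: [-3.141, -0.0, -1.527]
force: [-4.0, -0.1, 6.7]
width: 0.0622
```

```bash
python3 go.py 0.5915 0.0095 0.198 -87.4
```

```text
t 17.95 pos [0.5918 0.0094 0.1976] yaw -87.5 q6 -0.3 F [-4.  -0.1  6.7] M [0.08 1.38 0.07] w 0.0622
shift [-0.0003  0.0001  0.0004] turn [0.0005 0.0008 0.0017]
```

On the ledge, pressing with about 9 N. Now I turn clockwise.

play_rows(
  targets=[
    [0,0,-0.08,-0.0005,0.0003,0,0],
    [0.001,0,-0.14,0,0.001,-0.0006,0],
    [0.001,0,-0.15,0,0.001,-0.0008,0],
  ],
)

```text
t: 18.32
eef_pos: [0.5915, 0.0113, 0.1977]
ee_rot: [-3.14, 0.001, -1.907]
force: [-2.4, -0.8, 4.5]
width: 0.0624
```

```bash
python3 go.py 0.5915 0.0095 0.198 -177.4
```

```text
t 18.32 pos [0.5915 0.0113 0.1977] yaw -109.2 q6 -0.69 F [-2.4 -0.8  4.5] M [-0.34  1.27  0.09] w 0.0624
shift [-0.     -0.0018  0.0003] turn [ 1.0000e-03  1.8000e-03 -1.1896e+00]
```

play_rows(
  targets=[
    [0.001,0.001,-0.15,0,-0.0005,-0.0008,0],
    [0.001,0.001,-0.15,0,0.0003,-0.0008,0],
    [0.001,0.001,-0.15,0,0.0003,-0.0008,0],
  ],
)

```text
t: 18.7
eef_pos: [0.5923, 0.0113, 0.1977]
ee_rot: [-3.142, 0.003, -2.371]
force: [-0.2, 0.6, 1.9]
width: 0.062
```

```bash
python3 go.py 0.5915 0.0095 0.198 -177.4
```

```text
t 18.7 pos [0.5923 0.0113 0.1977] yaw -135.8 q6 -1.15 F [-0.2  0.6  1.9] M [0.06 0.61 0.05] w 0.062
shift [-0.0008 -0.0018  0.0003] turn [-0.0014  0.0033 -0.7253]
```

play_rows(
  targets=[
    [-0.001,0.002,-0.15,0,0,-0.0012,0],
    [-0.001,0.002,-0.15,0,0,-0.0012,0],
    [0,0,-0.14,0,0,-0.001,0],
  ],
)

```text
t: 19.08
eef_pos: [0.5933, 0.0114, 0.1977]
ee_rot: [-3.141, 0.003, -2.825]
force: [-2.6, 0.3, 2.4]
width: 0.062
```

```bash
python3 go.py 0.5915 0.0095 0.198 -177.4
```

```text
t 19.07 pos [0.5933 0.0114 0.1977] yaw -161.8 q6 -1.6 F [-2.6  0.3  2.4] M [0.31 0.85 0.07] w 0.062
shift [-0.0018 -0.0019  0.0003] turn [ 0.0005  0.0027 -0.2716]
```

play_rows(
  targets=[
    [0,0.002,-0.12,-0.0005,0,-0.0012,0],
    [0,0.001,-0.09,-0.0005,0,-0.0012,0],
    [0,0,-0.06,0,0,-0.0012,0],
  ],
)

```text
t: 19.45
eef_pos: [0.5929, 0.012, 0.1962]
ee_rot: [3.141, 0.003, -3.104]
force: [-0.8, -0.4, -2.5]
width: 0.0621
```

```bash
python3 go.py 0.5915 0.0095 0.192 -177.4
```

```text
t 19.45 pos [0.5929 0.012  0.1962] yaw -177.9 q6 -1.88 F [-0.8 -0.4 -2.5] M [-0.15  0.21 -0.06] w 0.0621
shift [-0.0014 -0.0025 -0.0042] turn [-0.0004  0.0026  0.008 ]
```

Dropping into the pockets.

play_rows(
  targets=[
    [0,0,-0.02,0,0,-0.002,0],
    [0,0,-0.02,0,0,-0.0015,0],
    [0,0,-0.01,0,0,-0.0015,0],
  ],
)

```text
t: 19.82
eef_pos: [0.5934, 0.012, 0.192]
ee_rot: [3.141, 0.004, 3.128]
force: [-4.3, 2.0, 11.4]
width: 0.0619
```

```bash
python3 go.py 0.5915 0.0095 0.192 -177.4
```

```text
t 19.82 pos [0.5934 0.012  0.192 ] yaw 179.2 q6 -1.93 F [-4.3  2.  11.4] M [1.03 1.68 0.15] w 0.0619
shift [-0.0019 -0.0025 -0.    ] turn [-0.0003  0.0042  0.0586]
```

play_rows(
  targets=[
    [0,0,0,0,0,-0.0015,0],
    [0,0,0.01,-0.0005,0,0.0006,0],
    [0,0,0,0,0,0,1],
    [0,0,0,0,0,0,1],
    [0,0,0,0,0,0,1],
    [0,0,0,0,0,0.03,1],
    [0,0,0,0,0,0.04,1],
    [0,0,0,0,0,0.05,1],
    [0,0,0,-0.02,0,0.03,1],
    [0,0,0,-0.02,0,0,1],
    [0,0,0,0,0,0,1],
  ],
)

```text
t: 21.2
eef_pos: [0.5524, 0.0119, 0.3465]
ee_rot: [3.142, 0.006, 3.14]
force: [0.8, 0.2, -1.0]
width: 0.0878
```

```bash
python3 go.py 0.5915 0.0095 0.192 -177.4; for c in wrist side scene; do python3 look.py f_$c $c; done; python3 - <<'E'
from h import *
im=cv2.imread("pics/f_wrist.png");s=cv2.imread("pics/f_side.png")
cv2.imwrite("pics/f_wz.png",cv2.resize(im[60:260,200:440],None,fx=2.5,fy=2.5,interpolation=cv2.INTER_CUBIC))
cv2.imwrite("pics/f_sz.png",cv2.resize(s[120:290,240:440],None,fx=3.5,fy=3.5,interpolation=cv2.INTER_CUBIC))
for c in("wrist","side"):
  K=camera_params(c)["camera_matrix"];T=np.load(f"pics/f_{c}_T.npy");W=cloud(np.load(f"pics/f_{c}.npy"),K,T)
  m=(W[...,2]>.2)&(W[...,2]<.25)&(np.hypot(W[...,0]-.591,W[...,1]-.01)<.04);P=W[m]
  print(c,len(P),np.percentile(P[:,2],[50,90]) if len(P) else 0, cv2.minEnclosingCircle((P[:,:2]*1000).astype(np.float32)))
  if c=="wrist":
    A=np.c_[P[:,:2],np.ones(len(P))];t=P[:,2]>.226;print(np.linalg.lstsq(A[t],P[t][:,2],rcond=None)[0])
E
```

```text
t 21.2 pos [0.5524 0.0119 0.3465] yaw 179.9 q6 -1.95 F [ 0.8  0.2 -1. ] M [-0.01 -0.03  0.03] w 0.0878
shift [ 0.0391 -0.0024 -0.1545] turn [-0.0002  0.0065  0.0471]
21.2 [ 0.378  0.099 -0.084  0.002 -1.382 -1.951] [0.5524 0.0119 0.3465] [3.1415 0.0065 3.1399] [ 0.84  0.2  -0.96] [-0.01 -0.03  0.03] 0.0878
21.25 [ 0.378  0.101 -0.083  0.003 -1.382 -1.95 ] [0.5531 0.0119 0.3464] [-3.1413  0.0066  3.14  ] [0.09 0.03 1.05] [-0.07 -0.03 -0.03] 0.0878
21.3 [ 0.377  0.102 -0.082  0.003 -1.382 -1.95 ] [0.5534 0.0119 0.346 ] [-3.141   0.0058  3.1399] [-0.34  0.44 -0.24] [-0.05 -0.05  0.05] 0.0873
wrist 3823 [0.22945812 0.23117043] ((591.435302734375, 12.116334915161133), 33.75247573852539)
[ 0.02104059 -0.00261912  0.21770212]
side 589 [0.2235213  0.22962077] ((591.523681640625, 13.132940292358398), 33.620994567871094)
```

View pics/f_wz.png

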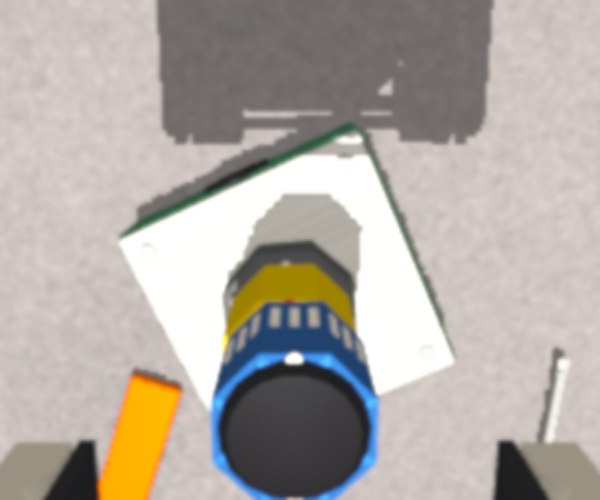

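View pics/f_sz.png

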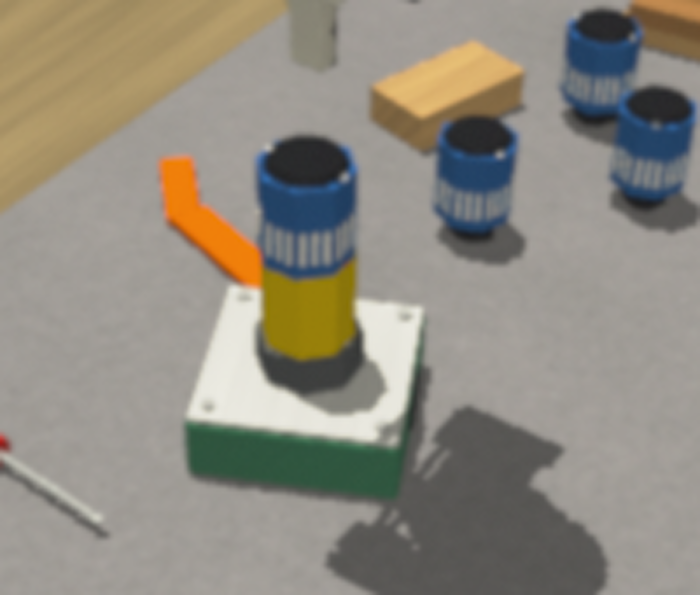

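View pics/f_scene.png

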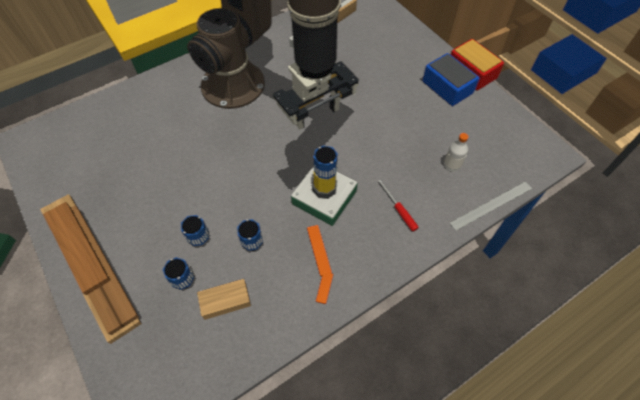

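The wrist view shows the cap's white dot (about (318,203)) directly above the separator's red dot, which is the locked position. The side view shows no gap at either joint, and the other objects haven't moved. Handing in.

```bash
python3 -c "
from station import *
print(job_done())"
```

```text
the job is handed in; nothing more can be done
None
```

The dust filter is rebuilt and handed in at about 21 s of the 72 s allowed. The yellow separator is in the collar and the blue cap is on the separator. Each went through its gaps without force and turned clockwise until it dropped home. I took the blue cap nearest the robot's base.

**Heights:** the separator's rim measured 0.153 m, as expected when home. The cap's lid measured 0.2295 to 0.231 m, against 0.231 m expected.

**Forces:** the highest I saw was about 26 N of pressing as the separator seated; readings came only between moves.

**Final pictures:** there is no visible gap at either joint, and the cap's white dot sits over the separator's red dot. The gripper is open and well clear, and the glue bottle, push stick, offcut and screwdriver look where they were.

**Disagreements:** the lid's depth readings sloped by about 1.2°, and I can't tell whether that is camera calibration or the joint's own play. While inserting, my position estimates for the parts and sockets differed by 2 to 3 mm, so I aimed between them.

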